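# Reset the throttle valve: unpin, close to the stop, back off two turns and hold

### The job

Draw the locking pin up out of the valve wheel and hang it upright by its collar in the notch of the small bracket beside the valve, and let go of it. Then turn the wheel by its upright handle clockwise (seen from above) until the valve is shut against its stop, and back it off exactly two full turns. Finish there with the gripper still gripping the handle, the pin still in the notch and the other things on the table left where they are.

Things in the scene. Friction and masses are not known exactly. Their poses are not given: they have to be found in the camera images.
- valve: The fixed valve: grey base plate 170 x 90 x 10 on the table, brass body with pipe stubs along its x axis reaching to 110 either side. Origin: under the centre of the plate, on the vertical stem axis; z up. It stands at a different place and yaw every time.
- bore (a point): Mouth of the locking bore, on the valve's fixed steel lug below the wheel, 42 from the stem axis, 85 above the table. The bore is vertical, 12 diameter, 25 deep (blind).
- wheel_axis (a point): Centre of the cast aluminium handwheel, on the stem axis, 103 above the table; its x axis points from the stem to the handle. Rim radius 60 to its centre line, rim bar 12 thick, three spokes 9 thick; nothing of the wheel but the handle is higher than 119 above the table. The wheel does not rise as it turns.
- wheel (a joint): Valve opening in rad: 0 = shut on a hard stop; grows anticlockwise seen from above; 6.283 a turn, upper stop 22. Starts at 3.4 to 4.6. Stays where left; takes about 2 N at the handle to turn. When shut, and again at each full turn, the handle lies 70.8 deg anticlockwise of the valve's x axis. The pin standing between two spokes blocks the wheel until drawn.
- handle: The upright round black handle on the rim, 24 diameter, 58 tall, 60 from the stem axis; it revolves freely about its own vertical axis, so a gripper can crank it round without turning. Origin: centre of its underside, 115 above the table; its top is at 173.
- pin: Loose steel locking pin, upright, 0.12 kg. Origin: centre of the tip of the shank; z along the pin towards its head. Shank 10 diameter from 0 to 60, collar 28 diameter from 60 to 65, round grip 18 diameter from 65 to 99. Starts standing in the bore on its floor, tip 60 above the table, grip from 125 to 159 above the table.
- bracket: Fixed steel bracket, on the valve's +y side. Origin on the table. Its level plate: x -20 to 20, y -25 to 25, 8 thick, top 75 above the table, carried by an upright at x 20 to 28, no higher. Slot 14 wide along x at y = 0, open end x = -20, closed end x = 11, open above and below. The pin's shank goes in from above or the open end; the collar rests on the plate, tip 15 above the table.
- notch (a point): Middle of the usable slot on the top face of the bracket's plate, at x = -2 of the bracket, 75 above the table: the parked pin's axis passes here within 15.
- wrench: Bystander: open wrench lying flat. Leave it alone.
- hammer: Bystander: hammer lying. Leave it alone.
- brush: Bystander: brush lying. Leave it alone.
- spraycan: Bystander: aluminium can, 60 dia x 170, upright. Leave it alone.
- disc: Bystander: grinding disc, 110 dia x 6, flat. Leave it alone.
- collar: Bystander: steel collar ring, 40 dia x 16. Leave it alone.
- angle: Bystander: steel angle offcut 100 x 50 x 50. Leave it alone.
- coupon: Bystander: steel test coupon 90 x 50 x 8. Leave it alone.
Things that resemble listed ones, but are neither listed nor needed, are in the scene too. Leave any green look-alike of the pin alone.

How it is judged (in metres and radians):
On the way, in this order (a step that is already met when the one before it is completed fails the run):
1. the pin hangs in the bracket's notch and is let go (horizontal distance between pin and notch below 0.015 m and z of pin in the frame of bracket between 0.011 and 0.019 m and angle between pin's own z axis and vertical below 0.12 rad and contact force between pin and bracket above 0.2 N and contact force between the fingers and pin below 0.05 N), for 0.2 s.
2. the wheel is turned shut against its stop (value of joint wheel below 0.06 rad), for 0.1 s.
At the end, for the whole second after the job is handed in: The wheel is still, 12.57 rad (two turns) from shut within 0.26 rad (15 deg); the fingers grip the handle with over 3 N; the pin hangs upright in the notch, within 15 mm of the notch point, collar on the plate (tip height 15 mm within 4), untouched by the fingers (all of step 1 and value of joint wheel between 12.306 and 12.826 rad and velocity of joint wheel between -0.1 and 0.1 rad/s and contact force between the fingers and handle above 3 N); the arm keeps its last pose, push and grip.
It fails at once if a bystander is moved by more than 30 mm (distance of any of wrench, hammer, brush, spraycan, disc, collar, angle, coupon from where it was at the start of the episode above 0.03 m).
It also fails if it takes over 72 s, if anything falls off the work surface, if the arm or the gripper's body presses on something with over 40 N, if the wrist force passes 120 N, or if a joint passes its speed limit or range.

### The arm

A 7-joint arm with a two-finger parallel gripper is mounted at the origin on the work surface. World frame = base frame: x ahead of the robot, y to its left, z up, the work surface at z = 0. Lengths are in m, angles in degrees, forces in N, time in s.
With the tool pointing down it reaches from about 0.35 to 0.9 m from the base axis. Payload 8.1 kg.
Tool frame: the origin (TCP) lies at the centre of the arm's flange, where the gripper is bolted on; the fingertips stand 173 mm ahead of it and the grasp point (between the pads) lies 155 mm ahead of it; z points along the fingers, y is the line along which they close (so a half turn about z gives the same grasp; the last joint's range is limited). The gripper opens to 85 mm and grips with 20 to 120 N. Pads are 22 mm wide; open, the fingers measure 114 mm over their backs; the gripper's body (76 mm by 85 mm) begins 54 mm behind the grasp point. The pads swing forward as they close: fully open they stand 13 mm farther back than shut.
Start: joints at [-78.988, 24.895, 1.432, 90.138, -0.665, 64.973, -4.303], TCP at [0.182, 0.598, 0.405] pointing down, gripper open.
Joint ranges: [-149.89, 149.89], [-25.12, 119.58], [-72.63, 75.52], [4.76, 147.25], [-75.54, 255.54], [6.69, 114.76], [-157.13, 157.13]. Speed limits (degrees/s): [127.2, 127.2, 172.46, 172.46, 180, 180, 180].

### API

Orientations are given as a 3x3 rotation matrix whose columns are the frame's x, y, z axes.
In Python, from bench import observe, get_image, camera_model, close_job gives the robot as it stands. The module is installed in compiled form; this text tells all that it offers.
- The arm moves only by the tool move_arm, never from a script. Its argument "moves" is a list of rows, each a list of 3 entries, a list of its own where there are three numbers: the shift along the world's x, y, z in mm, then the turn, a rotation vector about the world's x, y, z in rad, then the finger opening in mm, from 0 to 85.4. In form: [[[tx, ty, tz], [rx, ry, rz], hand], ...]. A call has exactly 5 rows; each row is the pose to reach, as a shift and turn from the pose commanded when the call began; what a row does not reach only later rows make up. A row lasts 1/8 s, in which the tool goes at most 62.5 mm and 10.7 degrees, less where a joint would pass 70% of its speed; a pose out of reach is approached as far as the arm can. A call with a gripper value outside its range is refused whole. The fingers move at their own pace and stop on an object; "grip_force" is the grip in N (left out, the last holds). Time passes only in rows, so rows that repeat a pose let the fingers close, or fill a call up. It gives the time, the measured TCP pose, the force, the opening and the grip force at its end, in the units of the state.
- observe(): the state, without advancing time (a new reading comes with each control period).
- get_image(name): name is "scene" or "top"; returns (picture, depth): 480x640x3 uint8, red, green, blue; 480x640 float32, m along the optical axis (not along the pixel's ray), 0 where there is no reading.
- camera_model(name): a dict with "camera_matrix" (3x3 intrinsics, pixels), "T" (4x4, takes a point from camera to world coordinates). Camera axes: x right, y up, looking along -z (the intrinsics and any distortion apply to the point x, -y, -z); pixel columns grow to the right and rows downward; lengths in m; the calibration is good to about 2 mm. A picture is of the moment at which its call begins. camera_model takes no time and is no camera call.
- close_job(): hands the job in; it is judged then, once.
The state is a dict: "clock": time; "q": joint angles; "joint_velocities": joint speeds; "tau": joint torques, N m; "tool_pos": TCP position; "tcp_rot": TCP orientation; "wrist_force": force on the tool from outside, world axes, zero at the start; "wrist_torque": the same for the moment, N m; "finger_gap": finger opening in m; "grip_force": force on a finger pad.
Only numpy, scipy, OpenCV 4.12 (cv2) and the standard library are available. Lean on these libraries where they do the work, as an engineer would, in place of code of your own. Each camera call takes 0.05 s, during which the arm holds its last target. There are 200 camera calls.

## Working session

There is one attempt and no reset: what is moved stays moved. The work goes in short steps, Python scripts to look and compute and a tool call to move; the robot and the scene stay as the last step left them, time stands still between calls to the robot, and variables do not carry over. Pictures are saved under pics/ and viewed, at most 10 in all, crops included, and the job is handed in when it is done.

Besides the shell and the picture viewer there is one more tool, called after "Request:" in YAML: its name, and indented under it one key for each argument. move_arm: Moves the arm, as the interface text tells. Its arguments: {"type":"object","properties":{"moves":{"type":"array","items":{"type":"array"}},"grip_force":{"type":"number"}},"required":["moves"]}

```bash
mkdir -p pics
python3 - <<'E'
from bench import *
import cv2,numpy as np
for n in("scene","top"):
    p,d=get_image(n);m=camera_model(n)
    cv2.imwrite(f"pics/{n}0.png",p[:,:,::-1]);np.savez(f"{n}0.npz",p=p,d=d)
    print(n,m["camera_matrix"].round(1).tolist(),m["T"].round(3).tolist(),[k for k in m])
s=observe();print(s["clock"],s["tool_pos"],np.round(s["tcp_rot"],3).tolist())
E
```

```text
scene [[526.8, 0.0, 322.3], [0.0, 526.8, 250.9], [0.0, 0.0, 1.0]] [[-0.815, -0.478, 0.328, 0.92], [0.579, -0.687, 0.439, 0.511], [0.015, 0.547, 0.837, 1.095], [0.0, 0.0, 0.0, 1.0]] ['camera_matrix', 'T']
top [[528.4, 0.0, 325.0], [0.0, 528.4, 245.3], [0.0, 0.0, 1.0]] [[0.018, 0.996, -0.087, 0.42], [-1.0, 0.016, -0.025, -0.026], [-0.023, 0.087, 0.996, 1.252], [0.0, 0.0, 0.0, 1.0]] ['camera_matrix', 'T']
0.1 [0.18155585 0.59785241 0.40402329] [[-0.957, 0.291, -0.0], [0.291, 0.957, -0.001], [-0.0, -0.001, -1.0]]
```

View pics/top0.png

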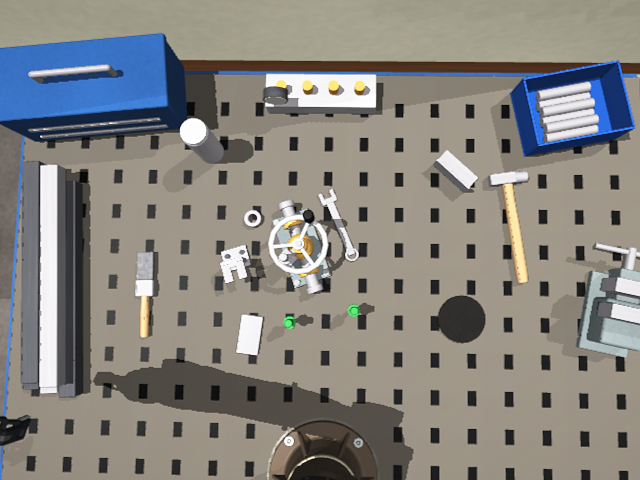

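View pics/scene0.png

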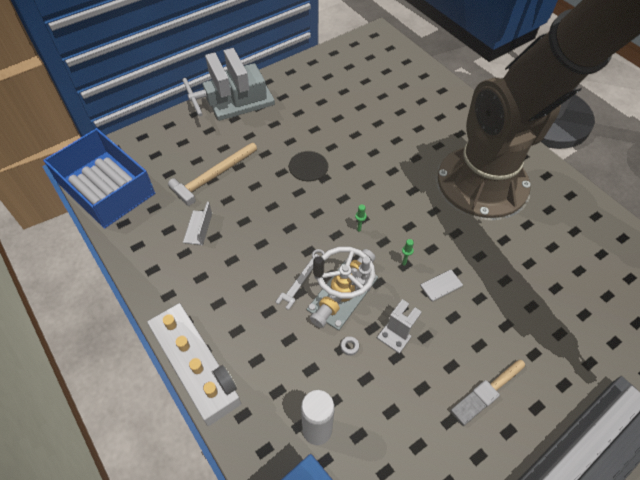

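The top view shows the wheel at about (298,244), the black handle at (308,215), the pin near (284,258), the bracket at (235,263) and the green look-alikes at (289,322) and (354,310). I'll enlarge this area in both views.

```bash
cat > h.py <<'E'
import numpy as np,cv2
from bench import camera_model
def ray(n,uv,z):
    m=camera_model(n);K=m["camera_matrix"];T=m["T"]
    x=(uv[0]-K[0,2])/K[0,0];y=(uv[1]-K[1,2])/K[1,1]
    d=T[:3,:3]@[x,-y,-1];o=T[:3,3];return o+d*(z-o[2])/d[2]
def proj(n,P):
    m=camera_model(n);K=m["camera_matrix"];T=m["T"]
    c=T[:3,:3].T@(np.asarray(P)-T[:3,3]);return np.array([K[0,2]+K[0,0]*c[0]/-c[2],K[1,2]-K[1,1]*c[1]/-c[2]])
E
python3 - <<'E'
import numpy as np,cv2
from h import *
t=np.load("top0.npz")["p"];s=np.load("scene0.npz")["p"]
cv2.imwrite("pics/c1.png",cv2.resize(t[185:305,205:365,::-1],(800,600),interpolation=cv2.INTER_CUBIC))
cv2.imwrite("pics/c2.png",cv2.resize(s[235:355,280:440,::-1],(800,600),interpolation=cv2.INTER_CUBIC))
w=ray("top",(298,244),.109);print(w)
print(ray("top",(308,215),.173),ray("top",(284,258),.159),ray("top",(235,255),.075))
E
```

```text
[0.52115939 0.06103443 0.109     ]
[0.57585445 0.03686307 0.173     ] [0.48706059 0.08566009 0.159     ] [0.49711836 0.20451735 0.075     ]
```

View pics/c1.png

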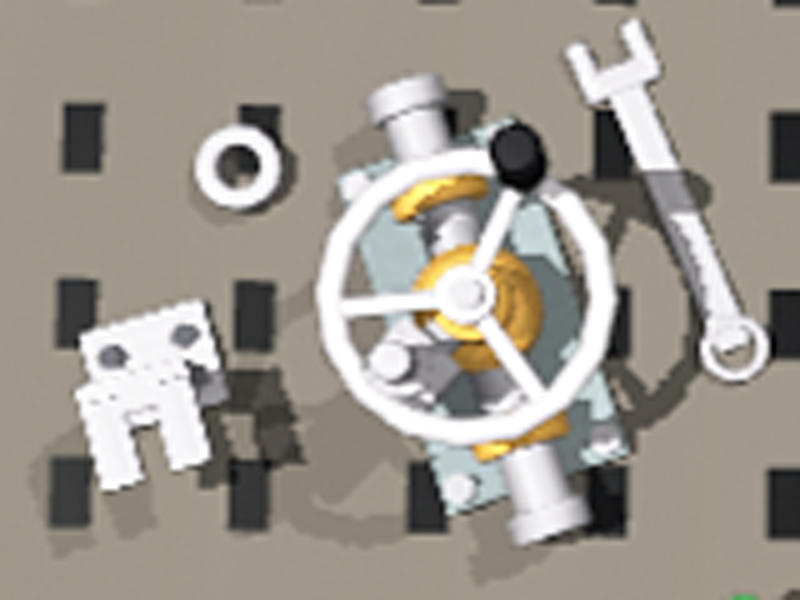

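View pics/c2.png

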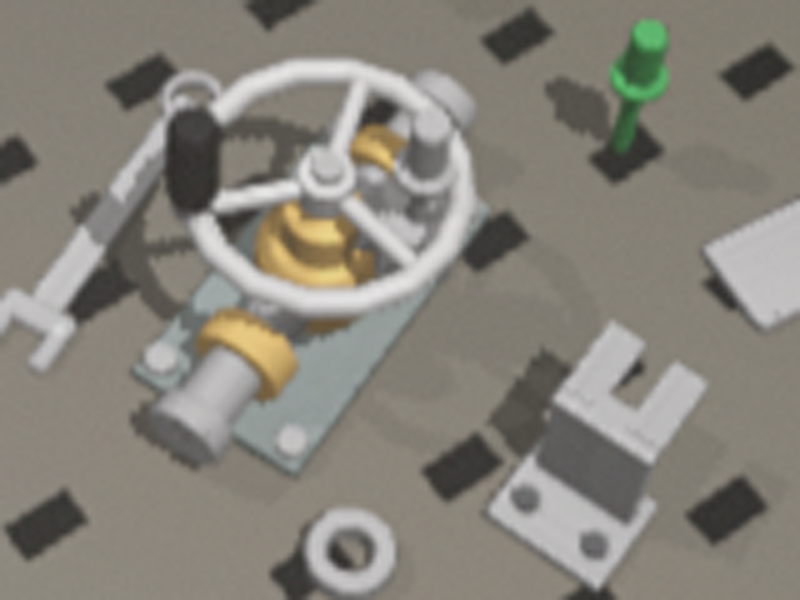

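```bash
cat >> h.py <<'E'
def tri(a,b):
    z=np.linspace(0,.25,501);A=np.array([ray("top",a,q) for q in z]);B=np.array([ray("scene",b,q) for q in z])
    e=np.linalg.norm(A-B,axis=1);i=e.argmin();return ((A[i]+B[i])/2).round(4),e[i].round(4)
E
python3 - <<'E'
from h import *
c1=lambda U,V:((U+.5)/5-.5+205,(V+.5)/5-.5+185)
c2=lambda U,V:((U+.5)/5-.5+280,(V+.5)/5-.5+235)
P={"hub":((470,291),(327,165)),"pin":((391,360),(431,120)),"handle":((514,147),(192,118)),
"f1":((107,490),(706,383)),"f2":((140,484),(680,362)),"f3":((174,471),(643,342)),"f4":((212,462),(615,322)),"c1":((133,430),(638,405)),"c2":((160,425),(608,388)),"r1":((78,388),(655,460)),"r2":((190,370),(552,395))}
zs={"hub":.119,"pin":.159,"handle":.173}
for k,(a,b) in P.items():
    z=zs.get(k,.075)
    print(k,tri(c1(*a),c2(*b)),ray("top",c1(*a),z).round(4)[:2],ray("scene",c2(*b),z).round(4)[:2])
a=ray("top",c1(405,90),.05);b=ray("top",c1(550,525),.05);print("pipe",a,b,np.degrees(np.arctan2(a[1]-b[1],a[0]-b[0])),np.linalg.norm(a-b))
# depth check
for n,f in(("top",c1),("scene",c2)):
    d=np.load(n+"0.npz")["d"]
    m=camera_model(n)
    for k in("hub","pin","handle","f1","f4"):
        u,v=f(*P[k][n=="scene"]);print(n,k,d[int(round(v)),int(round(u))],end=" ")
E
```

```text
hub (array([0.5221, 0.0602, 0.1165]), np.float64(0.0029)) [0.5229 0.059 ] [0.5221 0.0623]
pin (array([0.4897, 0.0883, 0.16  ]), np.float64(0.0005)) [0.4899 0.0882] [0.4891 0.088 ]Traceback (most recent call last):
  File "<stdin>", line 9, in <module>
  File "h.py", line 11, in tri
    z=np.linspace(0,.25,501);A=np.array([ray("top",a,q) for q in z]);B=np.array([ray("scene",b,q) for q in z])
                                                                                 ~~~^^^^^^^^^^^^^
  File "h.py", line 4, in ray
    m=camera_model(n);K=m["camera_matrix"];T=m["T"]
ValueError: time passes only in moves, steps and waits
```

```bash
sed -i 's/^from bench import camera_model/import bench,functools\ncamera_model=functools.lru_cache(None)(bench.camera_model)/' h.py
cat > m.py <<'E'
from h import *
c1=lambda U,V:((U+.5)/5-.5+205,(V+.5)/5-.5+185)
c2=lambda U,V:((U+.5)/5-.5+280,(V+.5)/5-.5+235)
P={"hub":((470,291),(327,165)),"pin":((391,360),(431,120)),"handle":((514,147),(192,118)),
"f1":((107,490),(706,383)),"f2":((140,484),(680,362)),"f3":((174,471),(643,342)),"f4":((212,462),(615,322)),"c1":((133,430),(638,405)),"c2":((160,425),(608,388)),"r1":((78,388),(655,460)),"r2":((190,370),(552,395))}
zs={"hub":.119,"pin":.159,"handle":.173}
for k,(a,b) in P.items():
    z=zs.get(k,.075)
    print(k,tri(c1(*a),c2(*b)),ray("top",c1(*a),z).round(4)[:2],ray("scene",c2(*b),z).round(4)[:2])
a=ray("top",c1(405,90),.05);b=ray("top",c1(550,525),.05);print("pipe",a,b,np.degrees(np.arctan2(a[1]-b[1],a[0]-b[0])),np.linalg.norm(a-b))
E
python3 m.py
```

```text
hub (array([0.5221, 0.0602, 0.1165]), np.float64(0.0029)) [0.5229 0.059 ] [0.5221 0.0623]
pin (array([0.4897, 0.0883, 0.16  ]), np.float64(0.0005)) [0.4899 0.0882] [0.4891 0.088 ]
handle (array([0.5774, 0.0381, 0.1755]), np.float64(0.0003)) [0.5779 0.0381] [0.5764 0.0368]
f1 (array([0.4348, 0.2233, 0.0725]), np.float64(0.0006)) [0.435  0.2226] [0.4357 0.2242]
f2 (array([0.4375, 0.2089, 0.0725]), np.float64(0.0013)) [0.438  0.2079] [0.4383 0.21  ]
f3 (array([0.4442, 0.193 , 0.0735]), np.float64(0.0004)) [0.444  0.1929] [0.4451 0.1934]
f4 (array([0.4478, 0.1771, 0.0715]), np.float64(0.0017)) [0.4484 0.176 ] [0.4488 0.1788]
c1 (array([0.4626, 0.2132, 0.0665]), np.float64(0.0009)) [0.462  0.2119] [0.4667 0.2153]
c2 (array([0.4663, 0.2002, 0.0655]), np.float64(0.0042)) [0.4645 0.1998] [0.472  0.2017]
r1 (array([0.4792, 0.2383, 0.076 ]), np.float64(0.0033)) [0.4804 0.2373] [0.4776 0.2392]
r2 (array([0.4902, 0.1883, 0.067 ]), np.float64(0.0011)) [0.4893 0.1872] [0.494  0.1904]
pipe [0.6217141 0.0963483 0.05     ] [0.42316319 0.02545661 0.05      ] 19.648871532547336 0.210827169761176
```

Geometry checks out: stem to pin 42.5 mm, stem to handle 59.6 mm, plate 49 mm wide, and opening about 4.3 rad. Moving above the pin now.

Request:
move_arm:
  moves:
    - [[31, -51, 0], [0, 0, 0], 60]
    - [[62, -102, 0], [0, 0, 0], 60]
    - [[93, -153, 0], [0, 0, 0], 60]
    - [[124, -204, 0], [0, 0, 0], 60]
    - [[155, -255, 0], [0, 0, 0], 60]
  grip_force: 40

```text
clock: 0.72
tool_pos: [0.3373, 0.3411, 0.4046]
tcp_rot: [[-0.957, 0.291, -0.0], [0.291, 0.957, -0.0], [0.0, -0.0, -1.0]]
wrist_force: [0.9, 0.5, -0.2]
finger_gap: 0.0599
grip_force: 0.0
```

Request:
move_arm:
  moves:
    - [[40, -66, 0], [0, 0, 0], 60]
    - [[80, -132, 0], [0, 0, 0], 60]
    - [[120, -198, 0], [0, 0, 0], 60]
    - [[153, -255, 0], [0, 0, 0], 60]
    - [[153, -255, 0], [0, 0, 0], 60]

```text
clock: 1.35
tool_pos: [0.4904, 0.0854, 0.4047]
tcp_rot: [[-0.956, 0.292, 0.0], [0.292, 0.956, -0.0], [-0.0, -0.0, -1.0]]
wrist_force: [0.7, 1.4, 0.6]
finger_gap: 0.0599
grip_force: 0.0
```

Run:
```python
from bench import *
import cv2
s=observe();print(s["clock"],s["tool_pos"].round(4),s["finger_gap"],s["wrist_force"])
p,d=get_image("scene")
cv2.imwrite("pics/s1.png",cv2.resize(p[200:380,260:500,::-1],(800,600),interpolation=cv2.INTER_CUBIC))
```

```text
1.35 [0.4904 0.0854 0.4047] 0.059898074009236656 [0.71232421 1.4211913  0.61761728]
```

Request:
move_arm:
  moves:
    - [[-1, 2.5, -30], [0, 0, 0], 60]
    - [[-1, 2.5, -60], [0, 0, 0], 60]
    - [[-1, 2.5, -85], [0, 0, 0], 60]
    - [[-1, 2.5, -104], [0, 0, 0], 60]
    - [[-1, 2.5, -104], [0, 0, 0], 60]

```text
clock: 2.02
tool_pos: [0.4879, 0.0906, 0.2995]
tcp_rot: [[-0.957, 0.291, -0.003], [0.291, 0.957, -0.001], [0.003, -0.002, -1.0]]
wrist_force: [-0.2, -0.4, 0.7]
finger_gap: 0.0601
grip_force: 0.0
```

Run:
```python
from bench import *
import cv2
s=observe();print(s["clock"],s["tool_pos"].round(4),s["finger_gap"],s["wrist_force"])
p,d=get_image("scene")
cv2.imwrite("pics/s2.png",cv2.resize(p[200:350,270:470,::-1],(800,600),interpolation=cv2.INTER_CUBIC))
```

```text
2.025 [0.4879 0.0906 0.2995] 0.060052000973402124 [-0.15869404 -0.37621284  0.69155286]
```

View pics/s2.png

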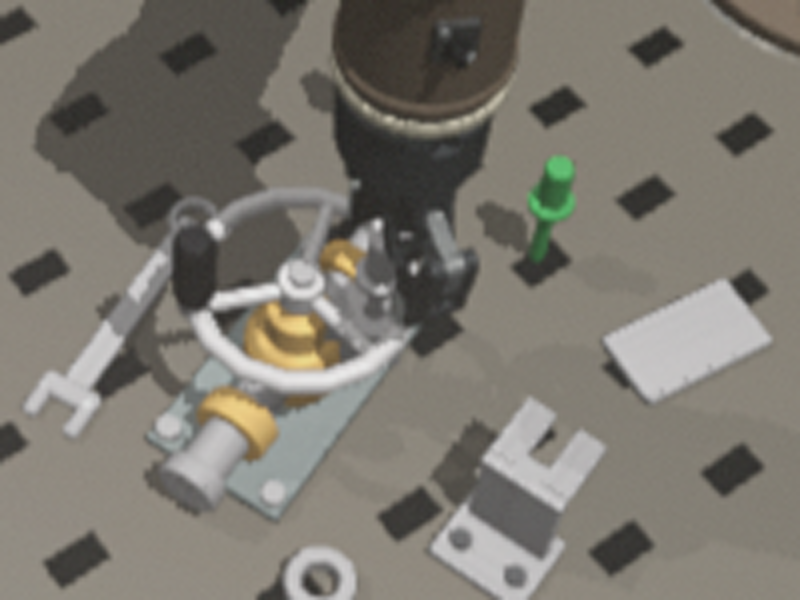

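The pin stands at about (378,260) in this crop with a finger at (440,275), so the fingers straddle it. Closing.

Request:
move_arm:
  moves:
    - [[0, 0, 0], [0, 0, 0], 40]
    - [[0, 0, 0], [0, 0, 0], 30]
    - [[0, 0, 0], [0, 0, 0], 20]
    - [[0, 0, 0], [0, 0, 0], 10]
    - [[0, 0, 0], [0, 0, 0], 10]
  grip_force: 40

```text
clock: 2.7
tool_pos: [0.4888, 0.0901, 0.3012]
tcp_rot: [[-0.957, 0.291, 0.001], [0.291, 0.957, -0.0], [-0.001, 0.0, -1.0]]
wrist_force: [-0.1, -2.2, 6.0]
finger_gap: 0.0168
grip_force: 38.8
```

Request:
move_arm:
  moves:
    - [[0, 0, 6], [0, 0, 0], 10]
    - [[0, 0, 16], [0, 0, 0], 10]
    - [[0, 0, 32], [0, 0, 0], 10]
    - [[0, 0, 50], [0, 0, 0], 10]
    - [[0, 0, 60], [0, 0, 0], 10]

```text
clock: 3.32
tool_pos: [0.4888, 0.0907, 0.362]
tcp_rot: [[-0.957, 0.29, 0.001], [0.29, 0.957, 0.001], [-0.001, 0.001, -1.0]]
wrist_force: [0.2, -0.6, -2.2]
finger_gap: 0.0165
grip_force: 39.0
```

Request:
move_arm:
  moves:
    - [[0, 0, 15], [0, 0, 0], 10]
    - [[-10, 30, 15], [0, 0, 0], 10]
    - [[-20, 70, 15], [0, 0, 0], 10]
    - [[-30, 116, 15], [0, 0, 0], 10]
    - [[-30, 116, 15], [0, 0, 0], 10]

```text
clock: 3.95
tool_pos: [0.4574, 0.2105, 0.3759]
tcp_rot: [[-0.959, 0.285, -0.001], [0.285, 0.959, 0.001], [0.001, 0.001, -1.0]]
wrist_force: [0.2, -0.9, -1.0]
finger_gap: 0.0169
grip_force: 39.1
```

Request:
move_arm:
  moves:
    - [[0, 0, -10], [0, 0, 0], 10]
    - [[0, 0, -25], [0, 0, 0], 10]
    - [[0, 0, -40], [0, 0, 0], 10]
    - [[0, 0, -40], [0, 0, 0], 10]
    - [[0, 0, -40], [0, 0, 0], 10]

```text
clock: 4.58
tool_pos: [0.4588, 0.2063, 0.3357]
tcp_rot: [[-0.957, 0.291, -0.0], [0.291, 0.957, -0.0], [0.0, -0.0, -1.0]]
wrist_force: [1.0, 0.3, -1.0]
finger_gap: 0.0165
grip_force: 39.1
```

Run:
```python
from bench import *
import cv2,numpy as np
s=observe();print(s["clock"],s["tool_pos"].round(4),s["finger_gap"],s["wrist_force"].round(2))
p,d=get_image("scene");q,_=get_image("top");np.savez("2.npz",p=p,q=q)
a=cv2.resize(p[255:345,330:450,::-1],(400,300),interpolation=cv2.INTER_CUBIC)
a=cv2.resize(p[255:335,355:435,::-1],(400,400),interpolation=cv2.INTER_CUBIC)
b=cv2.resize(q[220:300,205:285,::-1],(400,400),interpolation=cv2.INTER_CUBIC)
cv2.imwrite("pics/s3.png",np.hstack([a,b]))
```

```text
4.575 [0.4588 0.2063 0.3357] 0.016512704465373996 [ 0.98  0.32 -0.99]
```

View pics/s3.png

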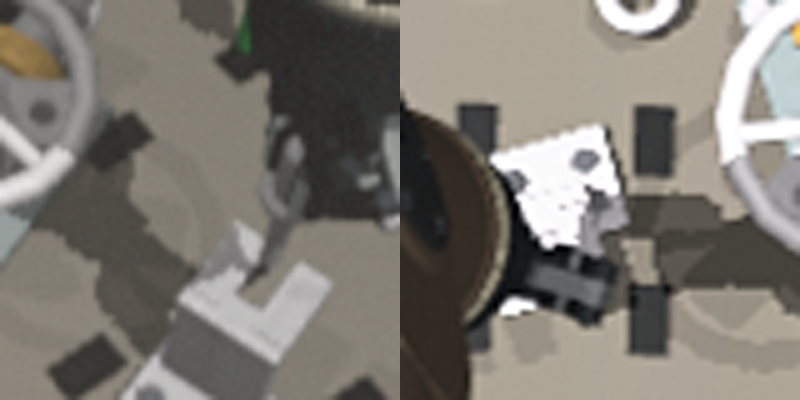

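Run:
```python
from h import *
f=lambda U,V:((U+.5)/5-.5+355,(V+.5)/5-.5+255)
t=ray("scene",f(257,278),.0945);print("tip",t,"shank top",ray("scene",f(276,222),.1545))
e=[ray("scene",f(*x),.075) for x in((240,222),(264,243),(300,262),(330,283),(182,297),(276,359))]
for x in e:print(x.round(4))
y=e[3]-e[0];y/=np.linalg.norm(y);x=np.array([y[1],-y[0],0]);c=(e[0]+e[1]+e[2]+e[3])/4
print("yaw",np.degrees(np.arctan2(x[1],x[0])),"front c",c,"tip in bracket: x",-20+1e3*(t-c)@x,"y",1e3*(t-c)@y)
n=c+.018*x;print("pred pix of tip if over notch",proj("scene",n+[0,0,.0195]),"now",f(257,278))
```

```text
tip [0.46918668 0.20983748 0.0945    ] shank top [0.47349998 0.21302169 0.1545    ]
[0.4488 0.1788 0.075 ]
[0.4469 0.1927 0.075 ]
[0.44   0.2088 0.075 ]
[0.4361 0.2239 0.075 ]
[0.4928 0.1924 0.075 ]
[0.4787 0.2379 0.075 ]
yaw 15.732573339981831 front c [0.44293138 0.20107137 0.075     ] tip in bracket: x 7.648626079312905 y 1.3186413854605954
pred pix of tip if over notch [408.01581007 306.69604207] now (406.0, 310.2)
```

Run:
```python
from h import *
g=lambda p:((np.array(p)-[355,255]+.5)*5-.5).round(0)
for z in(.0945,.085,.075,.065):
    print(z,[g(proj("scene",(.4588,.2063,z+h))) for h in(0,.060,.065,.099)])
p=np.load("2.npz")["p"];cv2.imwrite("pics/s4.png",cv2.resize(p[270:330,380:430,::-1],(500,600),interpolation=cv2.INTER_NEAREST))
```

```text
0.0945 [array([270., 259.]), array([293., 192.]), array([295., 186.]), array([308., 144.])]
0.085 [array([267., 269.]), array([289., 203.]), array([291., 197.]), array([305., 156.])]
0.075 [array([263., 280.]), array([285., 214.]), array([287., 209.]), array([300., 168.])]
0.065 [array([260., 290.]), array([281., 226.]), array([283., 220.]), array([296., 180.])]
```

View pics/s4.png

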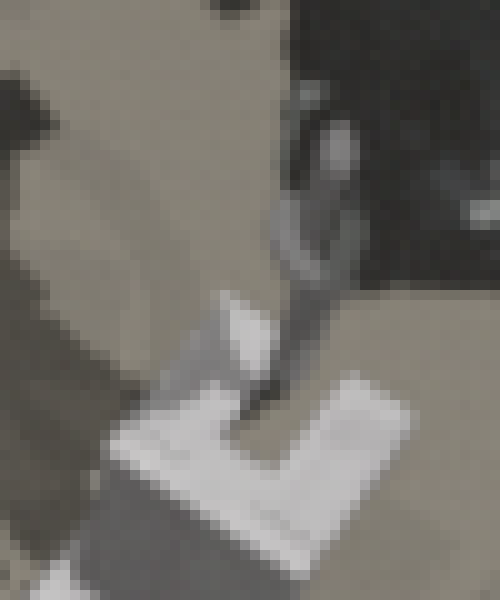

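Request:
move_arm:
  moves:
    - [[1, 0, -8], [0, 0, 0], 10]
    - [[1, 0, -16], [0, 0, 0], 10]
    - [[1, 0, -22], [0, 0, 0], 10]
    - [[1, 0, -28], [0, 0, 0], 10]
    - [[1, 0, -32], [0, 0, 0], 10]

```text
clock: 5.3
tool_pos: [0.4596, 0.2065, 0.3032]
tcp_rot: [[-0.957, 0.291, -0.0], [0.291, 0.957, -0.0], [0.0, -0.0, -1.0]]
wrist_force: [0.0, 0.7, -0.1]
finger_gap: 0.017
grip_force: 39.1
```

No contact, and the tip is below the plate top in either case. Continuing down carefully.

Request:
move_arm:
  moves:
    - [[0, 0, -8], [0, 0, 0], 10]
    - [[0, 0, -16], [0, 0, 0], 10]
    - [[0, 0, -24], [0, 0, 0], 10]
    - [[0, 0, -30], [0, 0, 0], 10]
    - [[0, 0, -34], [0, 0, 0], 10]

```text
clock: 5.92
tool_pos: [0.4596, 0.2065, 0.2693]
tcp_rot: [[-0.957, 0.291, -0.0], [0.291, 0.957, -0.0], [0.0, -0.0, -1.0]]
wrist_force: [-0.7, -0.2, -1.2]
finger_gap: 0.0167
grip_force: 39.1
```

Run:
```python
from bench import *
import cv2,numpy as np
s=observe();print(s["tool_pos"].round(4),s["finger_gap"],s["wrist_force"].round(2))
p,d=get_image("scene");np.savez("3.npz",p=p)
cv2.imwrite("pics/s5.png",cv2.resize(p[270:330,370:450,::-1],(800,600),interpolation=cv2.INTER_NEAREST))
```

```text
[0.4596 0.2065 0.2693] 0.016737761699666703 [-0.75 -0.23 -1.25]
```

View pics/s5.png

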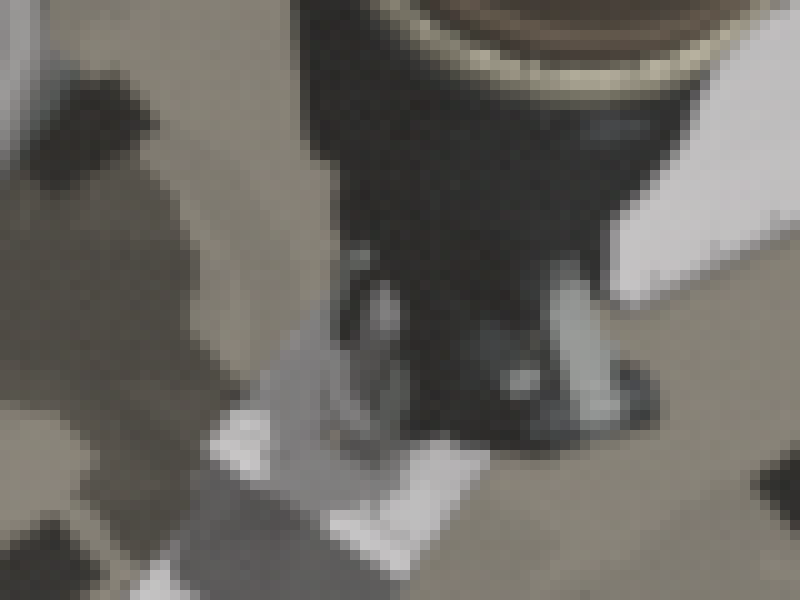

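The collar at about (370,400) sits just above the plate with the shank in the slot. Easing down in small steps to contact.

Request:
move_arm:
  moves:
    - [[0, 0, -1], [0, 0, 0], 10]
    - [[0, 0, -2], [0, 0, 0], 10]
    - [[0, 0, -3], [0, 0, 0], 10]
    - [[0, 0, -4], [0, 0, 0], 10]
    - [[0, 0, -4], [0, 0, 0], 10]

```text
clock: 6.6
tool_pos: [0.4596, 0.2065, 0.2657]
tcp_rot: [[-0.957, 0.291, -0.0], [0.291, 0.957, 0.0], [0.0, 0.0, -1.0]]
wrist_force: [0.4, 0.8, -1.4]
finger_gap: 0.0165
grip_force: 39.1
```

Request:
move_arm:
  moves:
    - [[0, 0, -1], [0, 0, 0], 10]
    - [[0, 0, -2], [0, 0, 0], 10]
    - [[0, 0, -3], [0, 0, 0], 10]
    - [[0, 0, -4], [0, 0, 0], 10]
    - [[0, 0, -4], [0, 0, 0], 10]

```text
clock: 7.22
tool_pos: [0.4596, 0.2065, 0.2616]
tcp_rot: [[-0.957, 0.291, -0.0], [0.291, 0.957, -0.0], [0.0, -0.0, -1.0]]
wrist_force: [0.5, 0.1, -0.6]
finger_gap: 0.0168
grip_force: 39.1
```

Request:
move_arm:
  moves:
    - [[0, 0, -1], [0, 0, 0], 10]
    - [[0, 0, -2], [0, 0, 0], 10]
    - [[0, 0, -3], [0, 0, 0], 10]
    - [[0, 0, -4], [0, 0, 0], 10]
    - [[0, 0, -4], [0, 0, 0], 10]

```text
clock: 7.85
tool_pos: [0.4596, 0.2065, 0.2576]
tcp_rot: [[-0.957, 0.291, -0.0], [0.291, 0.957, -0.0], [0.0, -0.0, -1.0]]
wrist_force: [-0.0, 0.5, -1.5]
finger_gap: 0.0166
grip_force: 39.1
```

Request:
move_arm:
  moves:
    - [[0, 0, -0.5], [0, 0, 0], 10]
    - [[0, 0, -1], [0, 0, 0], 10]
    - [[0, 0, -1.5], [0, 0, 0], 10]
    - [[0, 0, -1.5], [0, 0, 0], 10]
    - [[0, 0, -1.5], [0, 0, 0], 10]

```text
clock: 8.48
tool_pos: [0.4596, 0.2065, 0.2564]
tcp_rot: [[-0.957, 0.291, 0.0], [0.291, 0.957, 0.0], [-0.0, 0.0, -1.0]]
wrist_force: [-1.8, -1.4, 5.8]
finger_gap: 0.0169
grip_force: 39.6
```

Contact came at the expected height (0.256), so the pin did not slip. Releasing.

Request:
move_arm:
  moves:
    - [[0, 0, 0], [0, 0, 0], 30]
    - [[0, 0, 0], [0, 0, 0], 45]
    - [[0, 0, 0], [0, 0, 0], 60]
    - [[0, 0, 0], [0, 0, 0], 60]
    - [[0, 0, 0], [0, 0, 0], 60]

```text
clock: 9.1
tool_pos: [0.4596, 0.2065, 0.2562]
tcp_rot: [[-0.957, 0.291, -0.0], [0.291, 0.957, -0.0], [0.0, -0.0, -1.0]]
wrist_force: [0.0, 0.3, -0.5]
finger_gap: 0.06
grip_force: 0.0
```

Request:
move_arm:
  moves:
    - [[0, 0, 20], [0, 0, 0], 60]
    - [[0, 0, 45], [0, 0, 0], 60]
    - [[0, 0, 80], [0, 0, 0], 60]
    - [[0, 0, 120], [0, 0, 0], 60]
    - [[0, 0, 150], [0, 0, 0], 60]

```text
clock: 9.72
tool_pos: [0.4596, 0.2064, 0.4079]
tcp_rot: [[-0.957, 0.291, 0.001], [0.291, 0.957, 0.001], [-0.001, 0.001, -1.0]]
wrist_force: [-0.1, 0.5, -0.2]
finger_gap: 0.0601
grip_force: 0.0
```

Request:
move_arm:
  moves:
    - [[30, -45, 0], [0, 0, 0], 60]
    - [[60, -90, 0], [0, 0, 0], 60]
    - [[90, -135, 0], [0, 0, 0], 60]
    - [[115, -168, 0], [0, 0, 0], 60]
    - [[115, -168, 0], [0, 0, 0], 60]

```text
clock: 10.35
tool_pos: [0.5757, 0.035, 0.4061]
tcp_rot: [[-0.955, 0.296, 0.001], [0.296, 0.955, -0.002], [-0.001, -0.002, -1.0]]
wrist_force: [0.8, 0.8, -0.1]
finger_gap: 0.0599
grip_force: 0.0
```

Run:
```python
from bench import *
import cv2,numpy as np
s=observe();print(s["tool_pos"].round(4),s["finger_gap"],s["wrist_force"].round(2))
p,d=get_image("scene");q,_=get_image("top")
a=cv2.resize(p[260:340,350:430,::-1],(400,400),interpolation=cv2.INTER_CUBIC)
b=cv2.resize(q[200:280,215:295,::-1],(400,400),interpolation=cv2.INTER_CUBIC)
cv2.imwrite("pics/s6.png",np.hstack([a,b]))
```

```text
[0.5757 0.035  0.4061] 0.059902433176516 [ 0.75  0.83 -0.06]
```

View pics/s6.png

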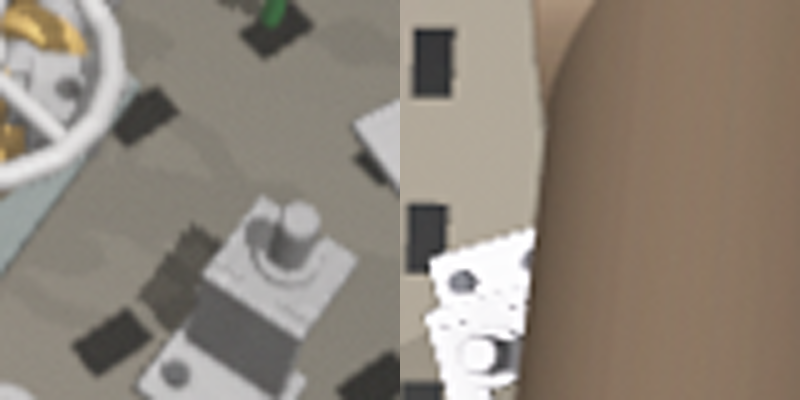

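The pin hangs upright in the notch, with its grip at (300,230) in the left crop and its collar flat on the plate. Next, down onto the handle and grip.

Request:
move_arm:
  moves:
    - [[2, -1, -30], [0, 0, 0], 60]
    - [[2, -1, -60], [0, 0, 0], 60]
    - [[2, -1, -85], [0, 0, 0], 60]
    - [[2, -1, -101], [0, 0, 0], 60]
    - [[2, -1, -101], [0, 0, 0], 60]

```text
clock: 11.08
tool_pos: [0.576, 0.0385, 0.3045]
tcp_rot: [[-0.957, 0.289, -0.002], [0.289, 0.957, 0.0], [0.002, -0.001, -1.0]]
wrist_force: [0.1, 0.7, 0.6]
finger_gap: 0.06
grip_force: 0.0
```

Request:
move_arm:
  moves:
    - [[0, 0, 0], [0, 0, 0], 45]
    - [[0, 0, 0], [0, 0, 0], 35]
    - [[0, 0, 0], [0, 0, 0], 25]
    - [[0, 0, 0], [0, 0, 0], 15]
    - [[0, 0, 0], [0, 0, 0], 15]
  grip_force: 40

```text
clock: 11.7
tool_pos: [0.5768, 0.0375, 0.3059]
tcp_rot: [[-0.957, 0.291, 0.001], [0.291, 0.957, 0.0], [-0.001, 0.001, -1.0]]
wrist_force: [-1.5, 0.2, 6.3]
finger_gap: 0.0226
grip_force: 38.9
```

Run:
```python
import numpy as np
def tab(a0,angs):
    a=np.radians(a0);return [[[round(float(60*(np.cos(a+np.radians(t))-np.cos(a))),1),round(float(60*(np.sin(a+np.radians(t))-np.sin(a))),1),0],[0,0,0],15] for t in angs]
print(tab(-22.8,[-14,-36,-58,-80,-100]));print(tab(-122.8,[-22,-44,-66,-88,-110]));print(tab(-232.8,[-8,-16,-22,-26,-30]))
```

```text
[[[-7.3, -12.7, 0], [0, 0, 0], 15], [[-24.2, -28.1, 0], [0, 0, 0], 15], [[-45.7, -36.0, 0], [0, 0, 0], 15], [[-68.6, -35.3, 0], [0, 0, 0], 15], [[-87.8, -27.2, 0], [0, 0, 0], 15]]
[[[-16.5, 15.8, 0], [0, 0, 0], 15], [[-25.9, 36.7, 0], [0, 0, 0], 15], [[-26.8, 59.6, 0], [0, 0, 0], 15], [[-19.0, 81.2, 0], [0, 0, 0], 15], [[-3.8, 98.2, 0], [0, 0, 0], 15]]
[[[7.0, 4.6, 0], [0, 0, 0], 15], [[14.6, 8.1, 0], [0, 0, 0], 15], [[20.5, 10.1, 0], [0, 0, 0], 15], [[24.6, 11.1, 0], [0, 0, 0], 15], [[28.8, 11.7, 0], [0, 0, 0], 15]]
```

Request:
move_arm:
  moves:
    - [[-7, -13, 0], [0, 0, 0], 15]
    - [[-24, -28, 0], [0, 0, 0], 15]
    - [[-46, -36, 0], [0, 0, 0], 15]
    - [[-69, -35, 0], [0, 0, 0], 15]
    - [[-88, -27, 0], [0, 0, 0], 15]

```text
clock: 12.32
tool_pos: [0.4887, 0.0101, 0.306]
tcp_rot: [[-0.956, 0.292, 0.003], [0.292, 0.956, 0.001], [-0.003, 0.001, -1.0]]
wrist_force: [7.1, 6.5, -0.7]
finger_gap: 0.0229
grip_force: 40.0
```

Request:
move_arm:
  moves:
    - [[-16, 16, 0], [0, 0, 0], 15]
    - [[-26, 37, 0], [0, 0, 0], 15]
    - [[-27, 60, 0], [0, 0, 0], 15]
    - [[-19, 81, 0], [0, 0, 0], 15]
    - [[-4, 98, 0], [0, 0, 0], 15]

```text
clock: 12.95
tool_pos: [0.4848, 0.1086, 0.3059]
tcp_rot: [[-0.957, 0.291, 0.0], [0.291, 0.957, -0.0], [-0.0, -0.0, -1.0]]
wrist_force: [3.6, -10.3, 5.0]
finger_gap: 0.023
grip_force: 41.1
```

Request:
move_arm:
  moves:
    - [[7, 5, 0], [0, 0, 0], 15]
    - [[15, 8, 0], [0, 0, 0], 15]
    - [[20, 10, 0], [0, 0, 0], 15]
    - [[25, 11, 0], [0, 0, 0], 15]
    - [[29, 12, 0], [0, 0, 0], 15]

```text
clock: 13.58
tool_pos: [0.5139, 0.1203, 0.3059]
tcp_rot: [[-0.957, 0.291, 0.0], [0.291, 0.957, 0.0], [-0.0, 0.001, -1.0]]
wrist_force: [-2.1, -1.0, 10.4]
finger_gap: 0.0225
grip_force: 41.6
```

Request:
move_arm:
  moves:
    - [[2, 0, 0], [0, 0, 0], 15]
    - [[4, 0, 0], [0, 0, 0], 15]
    - [[5, 0, 0], [0, 0, 0], 15]
    - [[6, 0, 0], [0, 0, 0], 15]
    - [[6, 0, 0], [0, 0, 0], 15]

```text
clock: 14.2
tool_pos: [0.5198, 0.1206, 0.3059]
tcp_rot: [[-0.957, 0.291, 0.001], [0.291, 0.957, 0.001], [-0.0, 0.001, -1.0]]
wrist_force: [-1.5, 1.5, 7.8]
finger_gap: 0.023
grip_force: 41.5
```

Request:
move_arm:
  moves:
    - [[1, 0, 0], [0, 0, 0], 15]
    - [[2, 0, 0], [0, 0, 0], 15]
    - [[3, 0, 0], [0, 0, 0], 15]
    - [[3, 0, 0], [0, 0, 0], 15]
    - [[3, 0, 0], [0, 0, 0], 15]

```text
clock: 14.82
tool_pos: [0.5216, 0.1207, 0.3058]
tcp_rot: [[-0.957, 0.29, -0.003], [0.29, 0.957, 0.001], [0.003, 0.0, -1.0]]
wrist_force: [-8.9, 1.8, 16.0]
finger_gap: 0.023
grip_force: 42.2
```

Request:
move_arm:
  moves:
    - [[1, 0, 0], [0, 0, 0], 15]
    - [[2, 0, 0], [0, 0, 0], 15]
    - [[3, 0, 0], [0, 0, 0], 15]
    - [[3, 0, 0], [0, 0, 0], 15]
    - [[3, 0, 0], [0, 0, 0], 15]

```text
clock: 15.45
tool_pos: [0.5227, 0.1207, 0.3057]
tcp_rot: [[-0.957, 0.29, -0.008], [0.29, 0.957, 0.001], [0.008, -0.001, -1.0]]
wrist_force: [-20.0, 1.1, 26.1]
finger_gap: 0.0228
grip_force: 43.4
```

At the stop: the push has risen to 20 N and the handle is at 90°, as predicted. Working out the two turns back.

Run:
```python
import numpy as np
f=lambda t:np.round(60*np.array([-np.sin(np.radians(t)),np.cos(np.radians(t))]))
def tab(t0,T):print(t0,[[(f(t)-f(t0)).astype(int).tolist()] for t in T])
tab(0,[0,22,44,66,90])
for s in(90,210,330):tab(s,s+24*np.arange(1,6))
tab(690,[700,708,715,720,720])
```

```text
0 [[[0, 0]], [[-22, -4]], [[-42, -17]], [[-55, -36]], [[-60, -60]]]
90 [[[5, -24]], [[20, -45]], [[41, -57]], [[66, -60]], [[90, -52]]]
210 [[[19, 17]], [[29, 40]], [[29, 64]], [[19, 87]], [[0, 104]]]
330 [[[-24, 8]], [[-49, 5]], [[-70, -7]], [[-85, -28]], [[-90, -52]]]
690 [[[-9, 4]], [[-18, 7]], [[-25, 8]], [[-30, 8]], [[-30, 8]]]
```

Request:
move_arm:
  moves:
    - [[-4, 0, 0], [0, 0, 0], 15]
    - [[-26, -4, 0], [0, 0, 0], 15]
    - [[-46, -17, 0], [0, 0, 0], 15]
    - [[-59, -36, 0], [0, 0, 0], 15]
    - [[-64, -60, 0], [0, 0, 0], 15]

```text
clock: 16.08
tool_pos: [0.4613, 0.0609, 0.306]
tcp_rot: [[-0.957, 0.289, 0.001], [0.289, 0.957, 0.002], [-0.001, 0.002, -1.0]]
wrist_force: [7.8, 3.0, -1.0]
finger_gap: 0.0227
grip_force: 40.9
```

Request:
move_arm:
  moves:
    - [[5, -24, 0], [0, 0, 0], 15]
    - [[20, -45, 0], [0, 0, 0], 15]
    - [[41, -57, 0], [0, 0, 0], 15]
    - [[66, -60, 0], [0, 0, 0], 15]
    - [[90, -52, 0], [0, 0, 0], 15]

```text
clock: 16.7
tool_pos: [0.5519, 0.0083, 0.3058]
tcp_rot: [[-0.956, 0.292, -0.001], [0.292, 0.956, 0.002], [0.001, 0.001, -1.0]]
wrist_force: [-8.3, 8.8, 16.7]
finger_gap: 0.0231
grip_force: 42.7
```

Request:
move_arm:
  moves:
    - [[19, 17, 0], [0, 0, 0], 15]
    - [[29, 40, 0], [0, 0, 0], 15]
    - [[29, 64, 0], [0, 0, 0], 15]
    - [[19, 87, 0], [0, 0, 0], 15]
    - [[0, 104, 0], [0, 0, 0], 15]

```text
clock: 17.32
tool_pos: [0.5524, 0.1125, 0.3059]
tcp_rot: [[-0.957, 0.291, 0.003], [0.291, 0.957, -0.0], [-0.003, 0.0, -1.0]]
wrist_force: [-1.8, -8.4, 11.1]
finger_gap: 0.0228
grip_force: 42.3
```

Request:
move_arm:
  moves:
    - [[-24, 8, 0], [0, 0, 0], 15]
    - [[-49, 5, 0], [0, 0, 0], 15]
    - [[-70, -7, 0], [0, 0, 0], 15]
    - [[-85, -28, 0], [0, 0, 0], 15]
    - [[-90, -52, 0], [0, 0, 0], 15]

```text
clock: 17.95
tool_pos: [0.4612, 0.0608, 0.306]
tcp_rot: [[-0.957, 0.289, 0.001], [0.289, 0.957, 0.002], [-0.001, 0.002, -1.0]]
wrist_force: [8.8, 3.2, -1.4]
finger_gap: 0.0228
grip_force: 41.0
```

Request:
move_arm:
  moves:
    - [[5, -24, 0], [0, 0, 0], 15]
    - [[20, -45, 0], [0, 0, 0], 15]
    - [[41, -57, 0], [0, 0, 0], 15]
    - [[66, -60, 0], [0, 0, 0], 15]
    - [[90, -52, 0], [0, 0, 0], 15]

```text
clock: 18.58
tool_pos: [0.5519, 0.0083, 0.3058]
tcp_rot: [[-0.956, 0.292, -0.001], [0.292, 0.956, 0.002], [0.001, 0.001, -1.0]]
wrist_force: [-9.5, 9.3, 16.1]
finger_gap: 0.0225
grip_force: 42.9
```

Request:
move_arm:
  moves:
    - [[19, 17, 0], [0, 0, 0], 15]
    - [[29, 40, 0], [0, 0, 0], 15]
    - [[29, 64, 0], [0, 0, 0], 15]
    - [[19, 87, 0], [0, 0, 0], 15]
    - [[0, 104, 0], [0, 0, 0], 15]

```text
clock: 19.2
tool_pos: [0.5524, 0.1125, 0.3059]
tcp_rot: [[-0.957, 0.291, 0.003], [0.291, 0.957, -0.0], [-0.003, 0.0, -1.0]]
wrist_force: [-1.1, -8.3, 10.4]
finger_gap: 0.0226
grip_force: 42.4
```

Request:
move_arm:
  moves:
    - [[-9, 4, 0], [0, 0, 0], 15]
    - [[-18, 7, 0], [0, 0, 0], 15]
    - [[-25, 8, 0], [0, 0, 0], 15]
    - [[-30, 8, 0], [0, 0, 0], 15]
    - [[-30, 8, 0], [0, 0, 0], 15]

```text
clock: 19.82
tool_pos: [0.5216, 0.1207, 0.3059]
tcp_rot: [[-0.957, 0.291, 0.001], [0.291, 0.957, 0.001], [-0.001, 0.001, -1.0]]
wrist_force: [-1.4, 2.2, 8.6]
finger_gap: 0.0231
grip_force: 42.2
```

Request:
move_arm:
  moves:
    - [[0, 0, 0], [0, 0, 0], 15]
    - [[0, 0, 0], [0, 0, 0], 15]
    - [[0, 0, 0], [0, 0, 0], 15]
    - [[0, 0, 0], [0, 0, 0], 15]
    - [[0, 0, 0], [0, 0, 0], 15]

```text
clock: 20.45
tool_pos: [0.5217, 0.1207, 0.3059]
tcp_rot: [[-0.957, 0.291, 0.001], [0.291, 0.957, 0.001], [-0.0, 0.001, -1.0]]
wrist_force: [-1.4, 1.8, 9.2]
finger_gap: 0.0229
grip_force: 42.2
```

Run:
```python
from bench import *
import cv2,numpy as np
s=observe();print(s["clock"],s["tool_pos"].round(4),s["finger_gap"],s["grip_force"],s["wrist_force"].round(2),np.abs(s["joint_velocities"]).max())
p,d=get_image("scene")
cv2.imwrite("pics/s7.png",cv2.resize(p[200:350,270:470,::-1],(800,600),interpolation=cv2.INTER_CUBIC))
```

```text
20.45 [0.5217 0.1207 0.3059] 0.022883530466158385 42.23824544751551 [-1.37  1.78  9.2 ] 0.058407846580275896
```

View pics/s7.png

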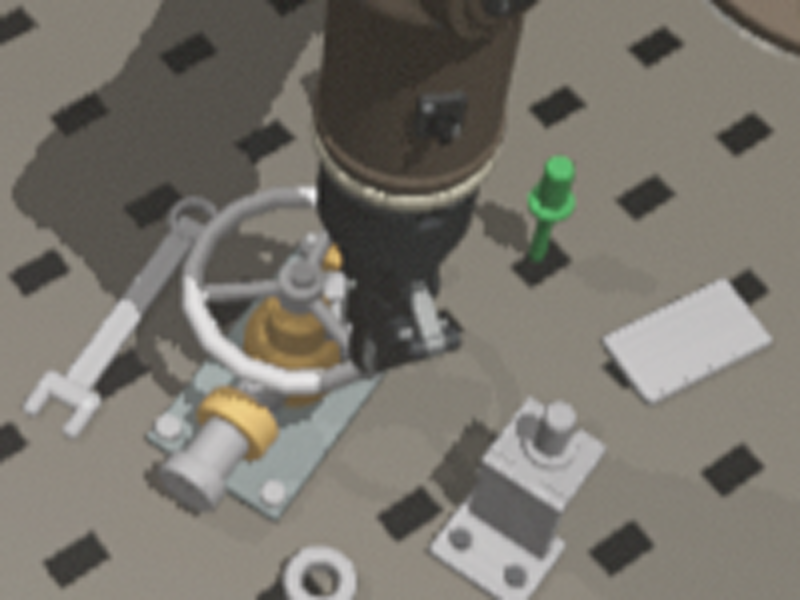

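The pin hangs in the notch at (550,435), the gripper holds the handle at about (390,340), and the bystanders look undisturbed. Handing in.

```bash
python3 -c "from bench import *;print(close_job())"
```

```text
the job is handed in; nothing more can be done
None
```

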